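Lay the carton on its back and stand the amber jar on it for a photograph

TASK

The carton standing in the gap between the two cork pads is to be the plinth for a photograph: tip it over onto its plain back, against the edge of the pad behind it, so that it lies flat on that pad with its red front and white disc facing up. Then pick up the amber glass jar and set it down, without dropping it, on the middle of the white disc, standing just as it does now (mouth down). Leave the spare carton, the green jar and everything else on the desk where they are.

Things in the scene. Friction and masses are not known exactly. Their poses are not given: they have to be found in the camera images.
- board: two cork pads on the desk, each 160 mm (x) by 220 mm (y) and 12 mm thick, with a 104 mm wide gap of bare desk (dark, at desk height) between them. Origin: desk level, middle of the gap; the pads' inner edges are at its y = +52 and -52 mm and outer edges at +272 and -272 mm. The foot of the carton stands in the gap, so the pad's edge blocks it when its top is pushed
- carton_a: cardboard carton 200 mm tall (z), 120 wide (y), 92 thick (x), about 0.5 kg. Front (own -x) red with a white disc 90 mm across; red wraps 28 mm onto top and sides; back (+x) plain brown. Origin: centre of underside. Of the two alike cartons one stands in the board's gap, the spare on the bare desk to the board's right (-y); they swap. This one's front looks to the board's -y side.
- carton_a_mark (a point): centre of the white disc on the front face of carton_a, 100 mm up from its underside; same axes as the carton
- carton_b: cardboard carton 200 mm tall (z), 120 wide (y), 92 thick (x), about 0.5 kg. Front (own -x) red with a white disc 90 mm across; red wraps 28 mm onto top and sides; back (+x) plain brown. Origin: centre of underside. Of the two alike cartons one stands in the board's gap, the spare on the bare desk to the board's right (-y); they swap. This one's front looks to the board's +y side.
- carton_b_mark (a point): centre of the white disc on the front face of carton_b, 100 mm up from its underside; same axes as the carton
- jar_amber: amber glass jar standing upside down on its mouth: 95 mm tall, rim 68 mm across at the bottom (lowest 8 mm), straight body 60 mm across from 14 to 75 mm up, tapering to 54 mm at the top. About 0.28 kg. Origin: centre of its underside; z up
- jar_green: the same jar in green glass, to be left alone; the two jars swap places
- mouse: cordless black mouse with red trim, 115 x 62 x 36 mm, lying near the robot; origin centre of its underside
- caliper: steel caliper lying flat near the robot, 200 mm long along its x; origin under the middle of its beam
- loupe: black hand magnifier lying flat near the robot, lens 60 mm across at its origin, 90 mm handle along its -x
- case: flat black and grey case 130 x 75 x 22 mm; origin centre of its underside
Mind the look-alikes: they are no part of the job. Of the things that look like the jar_amber, take the one that is farthest from the robot's base at the start.

How it is judged:
By the outcome, as a careful person would: the job done as asked, in the order asked, and still so for the second after the job is handed in, with the robot touching nothing.
It also fails if it takes over 58 s, if anything falls off the work surface, if the arm or the gripper's body presses on something with over 40 N, if the wrist force passes 120 N, or if a joint passes its speed limit or range.

ROBOT

A 7-joint arm with a two-finger parallel gripper is mounted at the origin on the work surface. World frame = base frame: x ahead of the robot, y to its left, z up, the work surface at z = 0. Lengths are in m, angles in rad, forces in N, time in s.
With the tool pointing down it reaches from about 0.4 to 0.85 m from the base axis. Payload 4.5 kg.
Tool frame: the origin (TCP) lies at the very end of the fingers, on their centre line; the grasp point (between the pads) lies 19 mm behind it (r.pinch_z is the distance from the TCP to the grasp point, in m); x points along the fingers, y is the direction in which the jaws open and shut, and the axes are right-handed (so a half turn about x gives the same grasp; the last joint's range is limited). The gripper opens to 88 mm and grips with 3 to 60 N. Pads are 18 mm wide; open, the fingers measure 123 mm over their backs; the gripper's body (75 mm by 187 mm) begins 45 mm behind the grasp point.
Start: joints at [1.186, 0.689, -0.195, 1.565, 0.157, 0.902, -0.215], TCP at [0.254, -0.571, 0.239] pointing down, gripper open.
Joint ranges: [-3.01, 3.01], [-0.46, 2.08], [-1.47, 1.51], [0.13, 2.56], [-1, 4.14], [0.04, 2.09], [-2.66, 2.66]. Speed limits (rad/s): [2.57, 2.57, 3.14, 3.14, 3.14, 3.14, 3.14].

INTERFACE

Orientations are given as a unit quaternion [x, y, z, w].
In Python, from plant import telemetry, cams, job, r gives the robot as it stands.
- The arm moves only by the tool send_rows, never from a script. Its argument "commands" is one flat list of numbers, 7 for each row, row after row: the shift along the world's x, y, z as a fraction of full scale, then the turn, a rotation vector about the world's x, y, z as a fraction of full scale, then the closure, from 0 (fully open) to 1 (shut). In form: [dx, dy, dz, wx, wy, wz, claw, dx, dy, dz, wx, wy, wz, claw, ...]. A call has 1 to 12 rows; each row shifts and turns the pose as measured when the row begins; what a row does not reach is not made up. Full scale, the value 1, is 250 mm for a shift and 90 degrees for a turn. A row lasts 1/10 s, in which the tool goes at most 50 mm and 8.59 degrees, less where a joint would pass 70% of its speed; a pose out of reach is approached as far as the arm can. A call with a number of a shift or a turn outside -1 to 1 is refused whole. A call with a gripper value outside its range is refused whole. The fingers move at their own pace and stop on an object; "newtons" is the grip in N (left out, the last holds). Time passes only in rows, so rows that do not move let the fingers close. It gives the time, the measured TCP pose, the force and the opening at its end, in the units of the state.
- telemetry.get_state(): the state, without advancing time (a new reading comes with each control period).
- cams.snapshot(name): name is "side" or "top" or "wrist"; returns a dict with "image" (400x640x3 uint8, blue, green, red), "intrinsics" (3x3 intrinsics, pixels), "world_to_cam" (4x4, takes a point from world to camera coordinates). Camera axes: x right, y down, z forward; pixel columns grow to the right and rows downward; lengths in m; the calibration is good to about 2 mm. A picture is of the moment at which its call begins. There is no depth.
- job.finish_job(): hands the job in, once; it reports no verdict.
The state is a dict: "clock": time; "q": joint angles; "qd": joint speeds; "joint_torque": joint torques, N m; "tool_pos": TCP position; "eef_rot": TCP orientation; "contact_force": force on the tool from outside, world axes, zero at the start; "moment": the same for the moment, N m; "opening": opening from 0.0 (shut) to 1.0 (fully open).
Only numpy, scipy, OpenCV 4.12 (cv2) and the standard library are available. Lean on these libraries where they do the work, as an engineer would, in place of code of your own. Each camera call takes 0.05 s, during which the arm holds its last target.

## Working session

There is one attempt and no reset: what is moved stays moved. The work goes in short steps, Python scripts to look and compute and a tool call to move; the robot and the scene stay as the last step left them, time stands still between calls to the robot, and variables do not carry over. Pictures are saved under pics/ and viewed, and the job is handed in when it is done.

Besides the shell and the picture viewer there is one more tool, called after "Call:" as name(argument=value, ...) on one line, values as JSON. send_rows: Moves the arm, as the interface text tells. Its arguments: {"type":"object","properties":{"commands":{"type":"array"},"newtons":{"type":"number"}},"required":["commands"]}

```bash
ls; mkdir -p pics; cat > h.py <<'E'
import numpy as np, cv2
from plant import telemetry, cams, job, r
def snap(n,f):
    s=cams.snapshot(n); cv2.imwrite('pics/'+f,s['image']); np.savez('pics/'+f+'.npz',**s); return s
def load(f): return dict(np.load('pics/'+f+'.npz'))
def ray(s,u,v):
    K=s['intrinsics'];T=s['world_to_cam'];R=T[:3,:3];c=-R.T@T[:3,3]
    d=R.T@np.linalg.inv(K)@np.array([u,v,1.]);return c,d/np.linalg.norm(d)
def onz(s,u,v,z):
    c,d=ray(s,u,v);return c+d*(z-c[2])/d[2]
def proj(s,p):
    T=s['world_to_cam'];q=s['intrinsics']@(T[:3,:3]@np.array(p)+T[:3,3]);return q[:2]/q[2]
def st():
    s=telemetry.get_state();print({k:np.round(s[k],4).tolist() for k in ('clock','q','tool_pos','eef_rot','contact_force','opening')});return s
E
python3 - <<'E'
from h import *
st()
for n in('side','top','wrist'):
    s=snap(n,n+'0.png');T=s['world_to_cam'];print(n,-T[:3,:3].T@T[:3,3],T[2,:3],s['intrinsics'][0,0])
E
```

```text
pics
{'clock': 0.0, 'q': [1.1858, 0.69, -0.1945, 1.5663, 0.1573, 0.9025, -0.2151], 'tool_pos': [0.2539, -0.5704, 0.2379], 'eef_rot': [-0.6915, -0.1476, 0.6918, -0.1464], 'contact_force': [0.0937, 0.0724, 0.0586], 'opening': 0.996}
side [ 0.81339074 -0.60226815  0.90093027] [-0.36273106  0.53001942 -0.76648913] 365.9276548872289
top [ 0.3594628  -0.06988553  1.48828164] [ 0.05472449  0.01041249 -0.9984472 ] 433.3974085036625
wrist [ 0.32452389 -0.54005751  0.38496971] [-0.27175847 -0.11866515 -0.95502142] 358.3794512042719
```

View pics/top0.png

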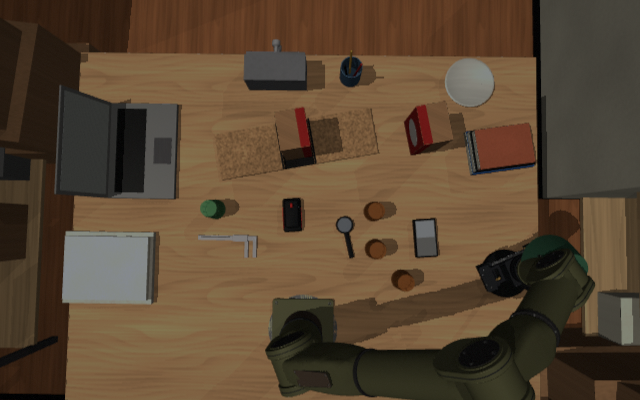

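View pics/side0.png

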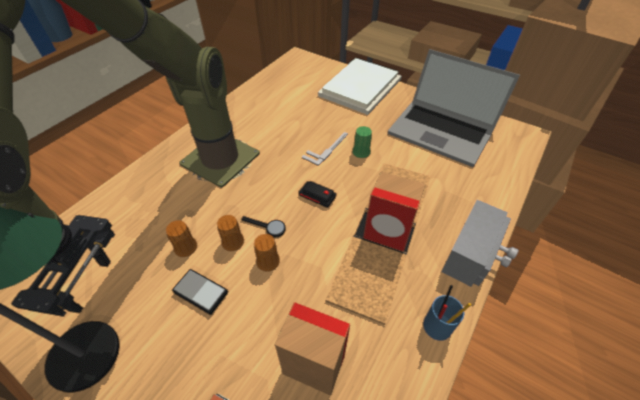

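View pics/wrist0.png

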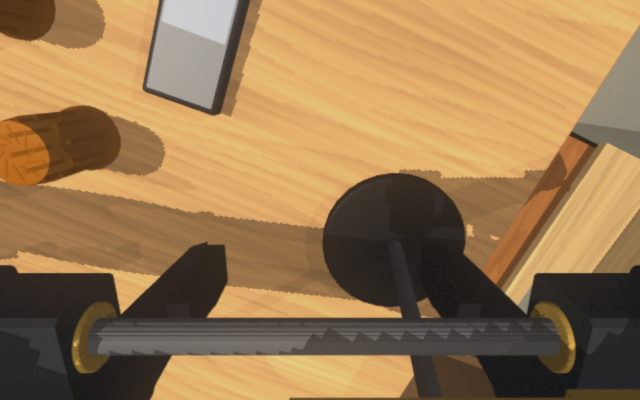

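The top view shows the gap carton at (295,135) with its red front facing right (board -y). The spare is at (428,128) and the green jar at (212,209). Three things could be taken for the amber jar: (374,211), (375,249) and (403,281) in the top view. I'll measure these next.

```bash
python3 - <<'E'
from h import *
t=load('top0.png');s=load('side0.png')
a=t['image'];
cv2.imwrite('pics/topcrop.png',cv2.resize(a[90:190,205:465],None,fx=3,fy=3,interpolation=cv2.INTER_CUBIC))
cv2.imwrite('pics/topcrop2.png',cv2.resize(a[190:300,340:450],None,fx=5,fy=5,interpolation=cv2.INTER_CUBIC))
cv2.imwrite('pics/sidecrop.png',cv2.resize(s['image'][130:320,130:440],None,fx=2.5,fy=2.5,interpolation=cv2.INTER_CUBIC))
for n,im in(('top',t),('side',s)):
    hsv=cv2.cvtColor(im['image'],cv2.COLOR_BGR2HSV)
    for nm,lo,hi in(('amber',(5,150,40),(14,255,210)),('red',(0,170,60),(4,255,255)),('green',(55,100,40),(85,255,255))):
        m=cv2.inRange(hsv,lo,hi);c,l,stt,ce=cv2.connectedComponentsWithStats(m)
        for i in range(1,c):
            if stt[i,4]>80: print(n,nm,stt[i].tolist(),ce[i].round(1))
for u,v in((374,211),(375,249),(403,281)):print(onz(t,u,v,0.05))
print(proj(t,[0,0,0]))
E
```

```text
top amber [0, 0, 533, 57, 26541] [287.3  25.4]
top amber [475, 123, 60, 47, 2186] [504.7 146. ]
top amber [0, 163, 74, 231, 6589] [ 46.8 305. ]
top amber [538, 199, 43, 54, 1655] [560.3 219. ]
top amber [364, 202, 21, 19, 322] [373.8 210.9]
top amber [365, 239, 22, 20, 318] [375.3 249.2]
top amber [391, 270, 24, 21, 339] [402.8 281.2]
top amber [564, 308, 18, 20, 241] [574.6 319.5]
top amber [0, 348, 20, 9, 102] [  6.8 350.8]
top red [416, 105, 17, 40, 372] [424.1 124.5]
top red [295, 108, 15, 39, 356] [302.1 127.2]
top green [522, 245, 16, 15, 99] [528.6 253.4]
top green [574, 254, 14, 18, 105] [581.3 261.7]
side amber [152, 0, 23, 12, 150] [161.2   4. ]
side amber [13, 26, 93, 50, 694] [59.7 47.9]
side amber [29, 76, 159, 139, 9847] [104.  145.1]
side amber [448, 153, 192, 247, 31513] [565.  302.6]
side amber [217, 215, 26, 36, 557] [229.3 231.4]
side amber [166, 220, 31, 37, 651] [180.6 237.1]
side amber [254, 234, 25, 37, 593] [266.  250.7]
side amber [289, 302, 61, 57, 162] [322.7 325.9]
side amber [0, 364, 34, 36, 415] [ 12.9 384.8]
side red [57, 0, 40, 34, 467] [78.  19.5]
side red [364, 188, 55, 63, 1624] [390.3 215.9]
side red [290, 303, 59, 33, 767] [319.4 319.2]
side green [355, 127, 16, 29, 175] [361.8 137.1]
side green [0, 215, 62, 73, 2963] [ 26.9 246.3]
[ 0.40112536 -0.23245302  0.05      ]
[ 0.27581912 -0.23679449  0.05      ]
[ 0.17268689 -0.3294794   0.05      ]
[302.58470546 328.87478911]
```

View pics/topcrop.png

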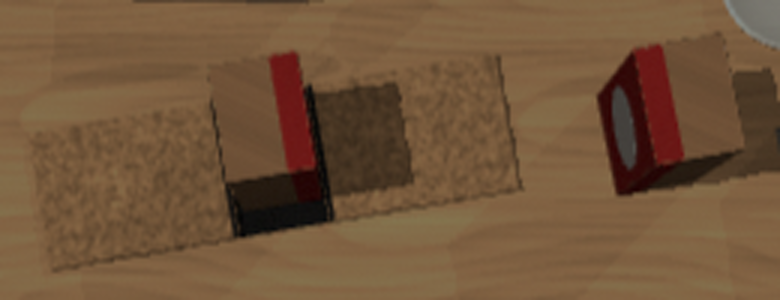

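View pics/topcrop2.png

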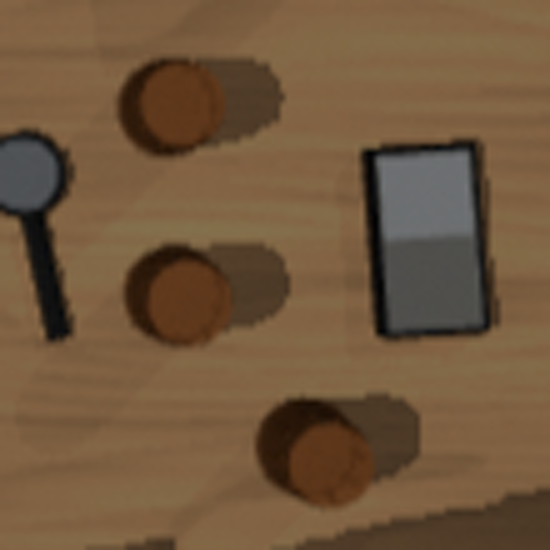

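View pics/sidecrop.png

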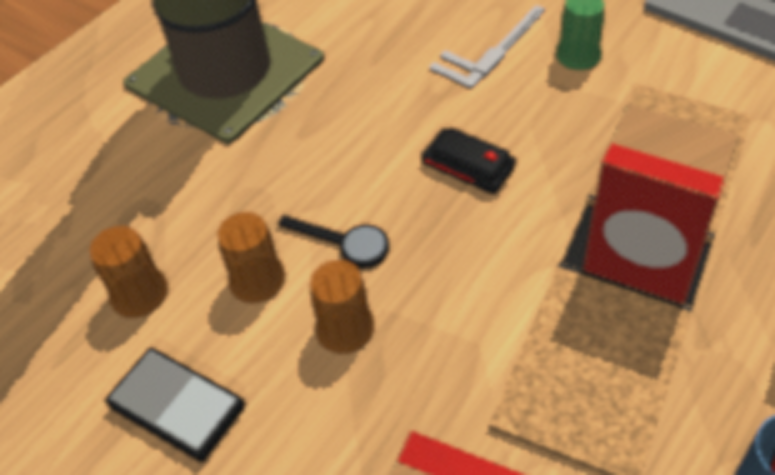

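Crops: three amber jars at top px (376,211), (377,249) and (405,282). By estimate the first is farthest from the base (0.46 m against 0.36 and 0.37), and in the crop it is clearly a jar standing clear. Next, exact geometry.

```bash
python3 - <<'E'
from h import *
t=load('top0.png');s=load('side0.png')
P=lambda x,y,z:onz(t,(x+.5)/3-.5+205,(y+.5)/3-.5+90,z)
pads=[P(*c,.012) for c in((32,132),(52,270),(521,190),(500,57))]
print('pads',np.round(pads,4),'centre',np.mean(pads,0))
e=(pads[0]+pads[1]-pads[2]-pads[3])/2;print('len',np.linalg.norm(e),'(0.544) w',np.linalg.norm(pads[0]-pads[1]),np.linalg.norm(pads[2]-pads[3]),'yaw',np.degrees(np.arctan2(-e[0],e[1])))
print('gap',P(235,237,.012),P(331,220,.012))
ct=[P(*c,.2) for c in((210,66),(297,52),(316,170),(229,183))]
print('carton',np.round(ct,4),np.mean(ct,0),'th',np.linalg.norm(ct[0]-ct[1]),'w',np.linalg.norm(ct[1]-ct[2]))
d=(ct[0]+ct[3]-ct[1]-ct[2])/2;print('yaw',np.degrees(np.arctan2(-d[0],d[1])))
# disc in side view
hsv=cv2.cvtColor(s['image'],cv2.COLOR_BGR2HSV)
print('jar top',onz(t,376.4,211,.095),'side',onz(s,264.8,243,.095))
# triangulated
c1,d1=ray(t,376.4,211);c2,d2=ray(s,264.8,243)
A=np.stack([d1,-d2],1);x=np.linalg.lstsq(A,c2-c1,rcond=None)[0];print(c1+d1*x[0],c2+d2*x[1])
print('disc side',onz(s,130+645/2.5,130+238/2.5,.1))
print('others',[onz(t,u,v,.095).round(3) for u,v in((376.5,249.5),(405,282.5))],'lamp',onz(t,507,272,.0))
E
```

```text
pads [[ 0.6608  0.3119  0.012 ]
 [ 0.5019  0.2845  0.012 ]
 [ 0.6012 -0.2499  0.012 ]
 [ 0.7548 -0.2246  0.012 ]] centre [0.62968421 0.03046373 0.012     ]
len 0.5441313278498459 (0.544) w 0.16122802813136314 0.15569630988787628 yaw 10.236492454979961
gap [0.54270333 0.07599149 0.012     ] [ 0.56375347 -0.03339288  0.012     ]
carton [[ 0.6917  0.086   0.2   ]
 [ 0.707  -0.0012  0.2   ]
 [ 0.5878 -0.0223  0.2   ]
 [ 0.5735  0.0645  0.2   ]] [0.64001074 0.0317542  0.2       ] th 0.08851896767262914 w 0.1210790615823059
yaw 9.659929765609839
jar top [ 0.39993607 -0.23506338  0.095     ] side [ 0.40556489 -0.23622672  0.095     ]
[ 0.40010504 -0.23575295  0.08918346] [ 0.40252162 -0.23349525  0.08898601]
disc side [ 0.65016529 -0.01072872  0.1       ]
others [array([ 0.277, -0.236,  0.095]), array([ 0.174, -0.328,  0.095])] lamp [ 0.20224192 -0.69065836  0.        ]
```

```bash
cat >> h.py <<'E'
from scipy.spatial.transform import Rotation as Ro
def go(pos,jaw=None):
    """needed shift (fractions) and turn (fractions of 90deg) for tool down w/ jaw (tool y) at world angle jaw deg"""
    s=telemetry.get_state();p=np.array(s['tool_pos']);R=Ro.from_quat(s['eef_rot'])
    print('clock',round(float(s['clock']),2),'pos',p.round(4),'F',np.round(s['contact_force'],1),'open',round(float(s['opening']),3));M=R.as_matrix();print('toolx',M[:,0].round(3),'jaw deg',np.degrees(np.arctan2(M[1,1],M[0,1])).round(2))
    print('shift',((np.array(pos)-p)/.25).round(3))
    if jaw is not None:
        best=None
        for j in(jaw,jaw+180):
            a=np.radians(j);x=np.array([0,0,-1.]);y=np.array([np.cos(a),np.sin(a),0]);z=np.cross(x,y)
            rv=(Ro.from_matrix(np.stack([x,y,z],1))*R.inv()).as_rotvec()
            print('turn opt',(rv/(np.pi/2)).round(3))
E
python3 - <<'E'
from h import *
t=load('top0.png');s=load('side0.png')
c1,d1=ray(t,552,250);c2,d2=ray(s,20,246)
A=np.stack([d1,-d2],1);x=np.linalg.lstsq(A,c2-c1,rcond=None)[0];print('shade',c1+d1*x[0],c2+d2*x[1])
go([.66,-.085,.3],10)
E
```

```text
shade [ 0.30414701 -0.60149518  0.46575499] [ 0.30493368 -0.59983067  0.46484706]
clock 0.15 pos [ 0.2539 -0.5706  0.2381] F [ 0.   1.  -0.1] open 1.002
toolx [-0.001  0.001 -1.   ] jaw deg -66.0
shift [1.624 1.942 0.248]
turn opt [-0.    -0.001  0.844]
turn opt [-1.000e-03  0.000e+00 -1.156e+00]
```

```bash
python3 - <<'E'
from h import *
t=load('top0.png');s=load('side0.png')
A=cv2.resize(t['image'][200:390,440:620],None,fx=2.6,fy=2.6,interpolation=cv2.INTER_CUBIC)
B=cv2.resize(s['image'][0:400,0:130],None,fx=1.235,fy=1.235,interpolation=cv2.INTER_CUBIC)
B=cv2.convertScaleAbs(B,alpha=1.8,beta=10);A=cv2.convertScaleAbs(A,alpha=2,beta=10)
cv2.imwrite('pics/lamp.png',np.hstack([A,B]))
E
```

```text
(no output)
```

View pics/lamp.png

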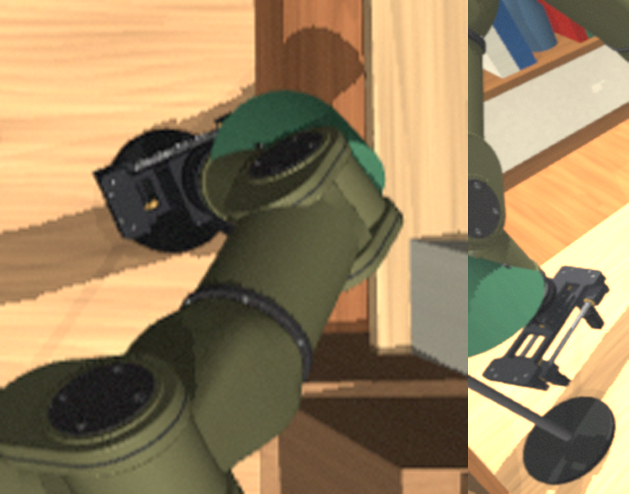

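```bash
python3 - <<'E'
from h import *
t=load('top0.png');s=load('side0.png')
out={}
for n,im,roi in(('top',t,(500,230,100,50)),('side',s,(0,190,75,110))):
    x,y,w,h=roi;hsv=cv2.cvtColor(im['image'],cv2.COLOR_BGR2HSV)
    m=np.zeros(hsv.shape[:2],np.uint8);m[y:y+h,x:x+w]=cv2.inRange(hsv,(65,60,15),(95,255,255))[y:y+h,x:x+w]
    m=cv2.morphologyEx(m,cv2.MORPH_OPEN,np.ones((3,3)))
    ys,xs=np.nonzero(m);print(n,xs.min(),xs.max(),ys.min(),ys.max(),len(xs))
    for c in range(xs.min(),xs.max()+1,6):
        q=ys[xs==c];
        if len(q):print((c,q.min(),q.max()),end=' ')
    print()
for z in(.35,.4,.45,.5,.55,.6):
    print(z,'top L,T,R',[onz(t,*p,z)[:2].round(3) for p in((523,250),(550,235),(588,265))],'side T,R,B',[onz(s,*p,z)[:2].round(3) for p in((20,215),(62,255),(10,290))])
for z in(.25,.35,.45,.55):print('tool axis',z,proj(t,[.254,-.571,z]).round(),proj(s,[.254,-.571,z]).round(),'pole',proj(t,[.2,-.69,z]).round(),proj(s,[.2,-.69,z]).round())
E
```

```text
top 521 587 236 271 834
(521, np.int64(256), np.int64(259)) (527, np.int64(245), np.int64(258)) (533, np.int64(240), np.int64(257)) (539, np.int64(237), np.int64(254)) (545, np.int64(236), np.int64(253)) (551, np.int64(236), np.int64(251)) (557, np.int64(237), np.int64(249)) (563, np.int64(239), np.int64(248)) (569, np.int64(244), np.int64(248)) (575, np.int64(250), np.int64(258)) (581, np.int64(257), np.int64(266)) (587, np.int64(266), np.int64(270)) 
side 0 61 208 287 3533
(0, np.int64(208), np.int64(287)) (6, np.int64(210), np.int64(285)) (12, np.int64(210), np.int64(283)) (18, np.int64(212), np.int64(280)) (24, np.int64(213), np.int64(277)) (30, np.int64(216), np.int64(273)) (36, np.int64(216), np.int64(269)) (42, np.int64(217), np.int64(264)) (48, np.int64(218), np.int64(262)) (54, np.int64(219), np.int64(255)) (60, np.int64(224), np.int64(245)) 
0.35 top L,T,R [array([ 0.297, -0.587]), array([ 0.337, -0.657]), array([ 0.261, -0.754])] side T,R,B [array([ 0.101, -0.561]), array([ 0.252, -0.568]), array([ 0.242, -0.655])]
0.4 top L,T,R [array([ 0.299, -0.564]), array([ 0.338, -0.
[... 400 characters left out ...]
ay([ 0.295, -0.572]), array([ 0.405, -0.578]), array([ 0.397, -0.641])]
0.55 top L,T,R [array([ 0.308, -0.496]), array([ 0.341, -0.554]), array([ 0.278, -0.634])] side T,R,B [array([ 0.36 , -0.576]), array([ 0.456, -0.581]), array([ 0.449, -0.636])]
0.6 top L,T,R [array([ 0.31 , -0.473]), array([ 0.342, -0.528]), array([ 0.282, -0.604])] side T,R,B [array([ 0.425, -0.58 ]), array([ 0.507, -0.584]), array([ 0.501, -0.631])]
tool axis 0.25 [501. 263.] [ 89. 283.] pole [544. 283.] [ 14. 318.]
tool axis 0.35 [517. 266.] [ 61. 257.] pole [564. 288.] [-25. 294.]
tool axis 0.45 [536. 271.] [ 26. 223.] pole [587. 295.] [-75. 262.]
tool axis 0.55 [559. 276.] [-19. 178.] pole [615. 302.] [-143.  220.]
```

The lamp's shade (top px about 555,255) hangs close to the wrist. I'll leave straight along +y, away from it, with a small first step and a force check.

Call:
send_rows(commands=[0,0.06,0,0,0,0,0.5,0,0.12,0,0,0,0,0.5,0,0.16,0,0,0,0,0.5], newtons=20)

```text
clock: 0.45
tool_pos: [0.2525, -0.4882, 0.2366]
eef_rot: [-0.692, -0.144, 0.692, -0.146]
contact_force: [0.7, 0.3, -0.1]
opening: 0.753
```

Call:
send_rows(commands=[0.136,0.138,0.03,0,0,0.07,0.5,0.136,0.138,0.03,0,0,0.07,0.5,0.136,0.138,0.03,0,0,0.07,0.5,0.136,0.138,0.03,0,0,0.07,0.5,0.136,0.138,0.03,0,0,0.07,0.5,0.136,0.138,0.03,0,0,0.07,0.5,0.136,0.138,0.02,0,0,0.07,0.5,0.136,0.138,0.02,0,0,0.07,0.5,0.136,0.138,0.02,0,0,0.07,0.5,0.136,0.138,0.02,0,0,0.07,0.5,0.136,0.138,0,0,0,0.07,0.5,0.136,0.1,0,0,0,0.07,0.5])

```text
clock: 1.65
tool_pos: [0.6611, -0.0673, 0.3026]
eef_rot: [0.443, 0.547, -0.45, 0.549]
contact_force: [0.6, 0.0, 0.1]
opening: 0.5
```

```bash
python3 - <<'E'
from h import *
st();go([.659,-.08,.3],10)
E
```

```text
{'clock': 1.65, 'q': [0.2956, 0.7257, -0.5446, 1.3364, 0.3897, 1.1889, -0.0802], 'tool_pos': [0.6611, -0.0673, 0.3026], 'eef_rot': [0.4432, 0.547, -0.4502, 0.5493], 'contact_force': [0.5744, 0.0285, 0.1401], 'opening': 0.4995}
clock 1.65 pos [ 0.6611 -0.0673  0.3026] F [0.6 0.  0.1] open 0.5
toolx [-0.004 -0.01  -1.   ] jaw deg 11.64
shift [-0.009 -0.051 -0.01 ]
turn opt [ 0.006 -0.002 -0.018]
turn opt [0.004 0.01  1.982]
```

Call:
send_rows(commands=[0,-0.02,-0.16,0.006,0,-0.018,0.5,0,-0.02,-0.16,0,0,0,0.5,0,0,-0.15,0,0,0,0.5,-0.01,0.06,0,0,0,0,0.5,-0.01,0.06,0,0,0,0,0.5,-0.01,0.04,0,0,0,0,0.5])

```text
clock: 2.25
tool_pos: [0.6591, -0.026, 0.183]
eef_rot: [0.455, 0.544, -0.449, 0.543]
contact_force: [1.1, 0.4, 0.3]
opening: 0.502
```

```bash
python3 - <<'E'
from h import *
snap('side','side1.png');go([.648,-.025,.185],10)
E
```

```text
clock 2.3 pos [ 0.6592 -0.023   0.1839] F [-0.4  1.3 -0.4] open 0.496
toolx [ 0.005  0.01  -1.   ] jaw deg 10.71
shift [-0.045 -0.008  0.005]
turn opt [-0.006  0.003 -0.008]
turn opt [-0.005 -0.01   1.992]
```

View pics/side1.png

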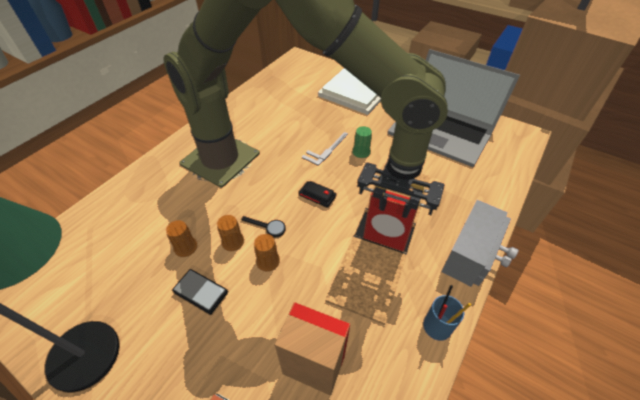

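The fingers straddle the upper red face at side px (390,205). The spare carton and jars are untouched. Pushing now.

Call:
send_rows(commands=[-0.03,0.04,0,0,0,0,0.5,-0.02,0.05,0,0,0,0,0.5,-0.01,0.05,0,0,0,0,0.5,-0.01,0.05,0,0,0,0,0.5,-0.01,0.05,0,0,0,0,0.5])

```text
clock: 2.8
tool_pos: [0.6409, 0.0404, 0.1904]
eef_rot: [0.458, 0.541, -0.446, 0.547]
contact_force: [0.0, 0.3, 0.8]
opening: 0.503
```

```bash
python3 - <<'E'
from h import *
snap('side','side2.png');go([.63,.06,.185],10)
E
```

```text
clock 2.85 pos [0.6402 0.0443 0.1905] F [-0.1  2.7 -0.4] open 0.496
toolx [ 0.016  0.011 -1.   ] jaw deg 10.81
shift [-0.041  0.063 -0.022]
turn opt [-0.007  0.01  -0.009]
turn opt [-0.016 -0.011  1.991]
```

View pics/side2.png

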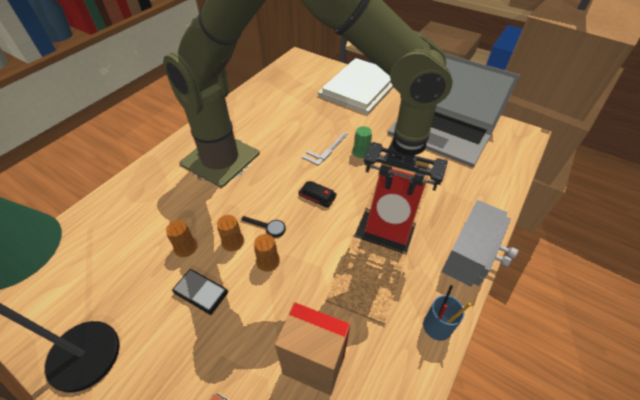

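The carton is tilting well: the front is foreshortened less and the disc sits at (393,208). I'll continue slowly past the balance point.

Call:
send_rows(commands=[-0.006,0.03,0,0,0,0,0.5,-0.006,0.03,0,0,0,0,0.5,-0.006,0.03,0,0,0,0,0.5,-0.006,0.03,0,0,0,0,0.5,-0.006,0.03,0,0,0,0,0.5])

```text
clock: 3.35
tool_pos: [0.6315, 0.0847, 0.1893]
eef_rot: [0.457, 0.543, -0.445, 0.546]
contact_force: [0.4, -1.0, 0.2]
opening: 0.505
```

```bash
python3 - <<'E'
from h import *
snap('side','side3.png');go([.63,.06,.185],10)
E
```

```text
clock 3.4 pos [0.631  0.0869 0.1895] F [-0.9  0.7 -0.6] open 0.503
toolx [ 0.014  0.012 -1.   ] jaw deg 10.91
shift [-0.004 -0.108 -0.018]
turn opt [-0.008  0.009 -0.01 ]
turn opt [-0.014 -0.012  1.99 ]
```

View pics/side3.png

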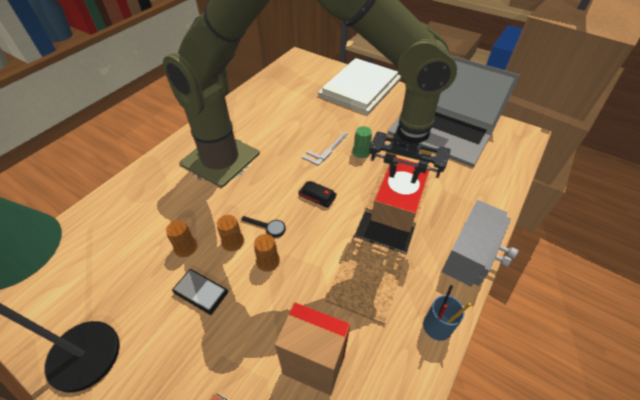

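It has gone over: the red front with its white disc (404,183) faces up. I'll rise and move off towards the jar, then measure the plinth.

Call:
send_rows(commands=[0,0,0.18,0,0,0,0.3,0,0,0.18,0,0,0,0,-0.08,-0.16,0.08,0,0,0.07,0,-0.1,-0.16,0,0,0,0.07,0,-0.1,-0.16,0,0,0,0.07,0,-0.1,-0.16,0,0,0,0.07,0,-0.1,-0.16,0,0,0,0.07,0,-0.1,-0.16,0,0,0,0.07,0,-0.1,-0.16,0,0,0,0.07,0,-0.1,-0.14,0,0,0,0.04,0])

```text
clock: 4.4
tool_pos: [0.4299, -0.2293, 0.3038]
eef_rot: [0.182, 0.685, -0.168, 0.684]
contact_force: [0.1, -0.5, 0.3]
opening: 1.003
```

```bash
python3 - <<'E'
from h import *
t=snap('top','top4.png');s=snap('side','side4.png');go([.402,-.2355,.18],60)
cv2.imwrite('pics/c4.png',np.vstack([cv2.resize(t['image'][100:190,205:405],None,fx=3.5,fy=3.5,interpolation=cv2.INTER_CUBIC),cv2.resize(s['image'][140:260,260:460],None,fx=2.5,fy=2.35,interpolation=cv2.INTER_CUBIC)[:,:].repeat(1,0) if 0 else cv2.copyMakeBorder(cv2.resize(s['image'][140:250,310:460],None,fx=2.5,fy=2.5),0,0,0,325,cv2.BORDER_CONSTANT)]))
E
```

```text
clock 4.5 pos [ 0.4263 -0.2342  0.3026] F [ 1.5 -0.4 -0.4] open 1.002
toolx [-0.002  0.017 -1.   ] jaw deg 60.47
shift [-0.097 -0.005 -0.49 ]
turn opt [-0.011 -0.001 -0.005]
turn opt [ 0.002 -0.017  1.995]
```

View pics/c4.png

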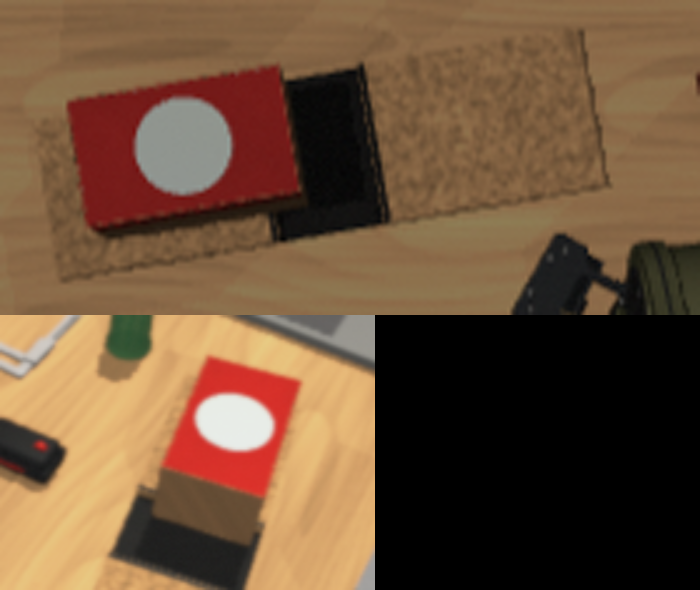

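View pics/side4.png

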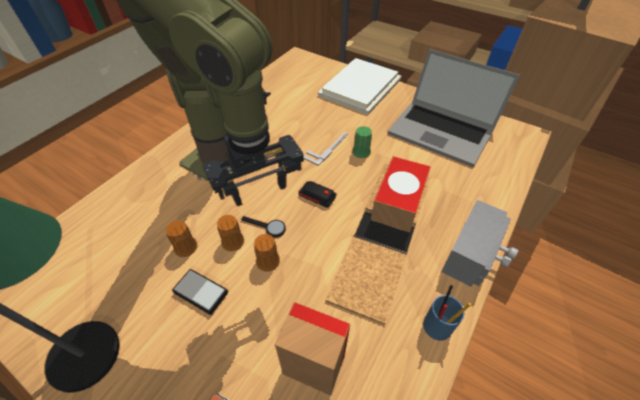

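The carton lies flat on the +y pad with its disc up, at top px (257,141) and side px (404,182). Next: triangulate the disc and the top corners.

```bash
cat >> h.py <<'E'
def tri(a,pa,b,pb):
    c1,d1=ray(a,*pa);c2,d2=ray(b,*pb);x=np.linalg.lstsq(np.stack([d1,-d2],1),c2-c1,rcond=None)[0]
    p,q=c1+d1*x[0],c2+d2*x[1];return (p+q)/2,np.linalg.norm(p-q)
def disc(im,roi):
    x,y,w,h=roi;hsv=cv2.cvtColor(im['image'],cv2.COLOR_BGR2HSV)[y:y+h,x:x+w]
    m=cv2.inRange(hsv,(0,0,100),(180,70,255));n,l,stt,ce=cv2.connectedComponentsWithStats(m);i=1+stt[1:,4].argmax()
    print(stt[i]);return ce[i]+[x,y]
E
python3 - <<'E'
from h import *
t=load('top4.png');s=load('side4.png')
a=disc(t,(225,115,65,50));b=disc(s,(380,160,45,40));print(a,b)
print('tri',tri(t,a,s,b),'top@.104',onz(t,*a,.104),'side@.104',onz(s,*b,.104))
f=lambda x,y:((x+.5)/3.5-.5+205,(y+.5)/3.5-.5+100);g=lambda x,y:((x+.5)/2.5-.5+310,(y-315+.5)/2.5-.5+140)
T=[f(69,101),f(279,67),f(302,192),f(91,223)];S=[g(209,358),g(300,381),g(265,496),g(163,465)]
# top: farL(+y,+x),.. ; side: order match (+x+y)=g(300,381),(+x-y)=(265,496),(-x-y)=(163,465),(-x+y)=(209,358)
for p,q in zip(T,[S[1],S[2],S[3],S[0]]):
    r_=tri(t,p,s,q);print(r_[0].round(4),r_[1].round(4),onz(t,*p,.104)[:2].round(4))
E
```

```text
[ 19  13  27  28 602]
[  8  12  31  22 540]
[256.92026578 141.19601329] [403.3037037  182.45925926]
tri (array([0.61909557, 0.15287089, 0.10321943]), np.float64(0.0006224884313907404)) top@.104 [0.61922796 0.15290271 0.104     ] side@.104 [0.61903866 0.15191724 0.104     ]
[0.6584 0.2588 0.1046] 0.0016 [0.6593 0.2593]
[0.6941 0.0661 0.106 ] 0.0023 [0.6935 0.0657]
[0.579  0.0432 0.1065] 0.0044 [0.5775 0.0423]
[0.5462 0.2361 0.1032] 0.0002 [0.5461 0.236 ]
```

Call:
send_rows(commands=[-0.05,-0.003,-0.12,-0.01,0,0,0,-0.04,0,-0.18,0,0,0,0,0,0,-0.18,0,0,0,0])

```text
clock: 4.8
tool_pos: [0.4079, -0.2378, 0.1852]
eef_rot: [0.183, 0.677, -0.184, 0.688]
contact_force: [0.9, -0.5, -0.3]
opening: 1.002
```

```bash
python3 - <<'E'
from h import *
go([.402,-.2355,.043],60)
s=snap('wrist','w5.png');s=snap('side','side5.png')
cv2.imwrite('pics/side5c.png',cv2.resize(s['image'][150:300,170:370],None,fx=3,fy=3,interpolation=cv2.INTER_CUBIC))
E
```

```text
clock 4.8 pos [ 0.4079 -0.2378  0.1852] F [ 0.9 -0.5 -0.3] open 1.002
toolx [ 0.015 -0.005 -1.   ] jaw deg 59.93
shift [-0.024  0.009 -0.569]
turn opt [0.003 0.009 0.001]
turn opt [ 0.015 -0.004 -1.999]
```

View pics/side5c.png

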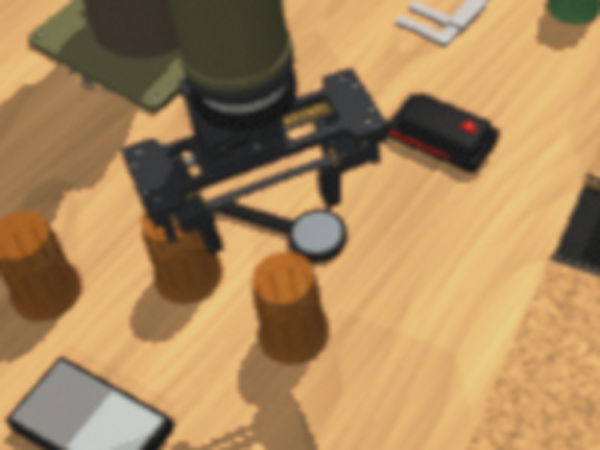

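View pics/w5.png

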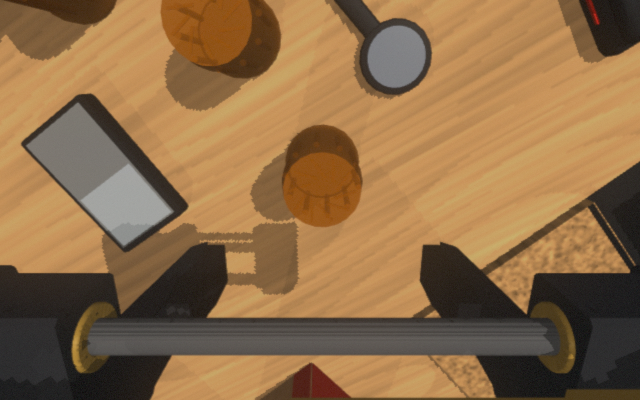

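The disc is at (0.619, 0.153, 0.104), flat, and all four top corners are at 0.103–0.106 m. The wrist view shows the chosen jar at (322,175), centred between the fingers.

```bash
python3 - <<'E'
from h import *
s=load('w5.png')
cv2.imwrite('pics/w5c.png',cv2.resize(s['image'][110:240,250:400],None,fx=4,fy=4,interpolation=cv2.INTER_CUBIC))
for p in((322,190),(322,175)):print(onz(s,*p,.095))
c=[.402,-.2355]
print(proj(s,c+[.095]),proj(s,c+[0]))
E
```

```text
[ 0.40244746 -0.23550238  0.095     ]
[ 0.39322427 -0.23014846  0.095     ]
[321.67674048 189.46114219] [321.67759787 159.90304354]
```

View pics/w5c.png

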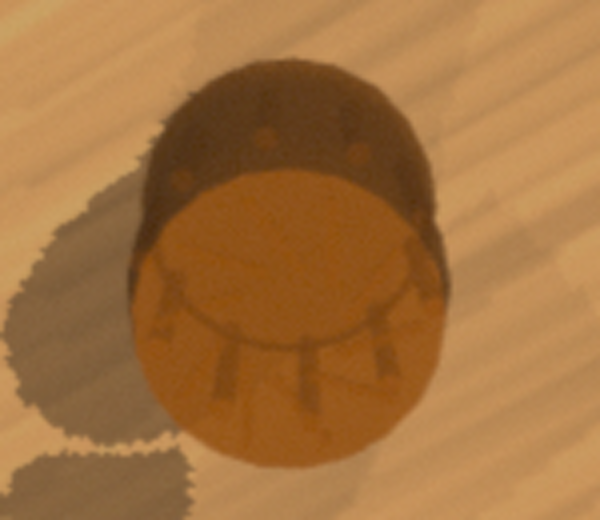

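The wrist projection of my jar estimate (321.7,189.5) matches the light top face's centre (322,189). Descending.

Call:
send_rows(commands=[-0.024,0.009,-0.12,0,0.008,0,0,0,0,-0.15,0,0,0,0,0,0,-0.15,0,0,0,0,0,0,-0.13,0,0,0,0,0,0,0,0,0,0,0])

```text
clock: 5.4
tool_pos: [0.4111, -0.2351, 0.0483]
eef_rot: [0.18, 0.679, -0.184, 0.687]
contact_force: [0.0, -0.0, -0.3]
opening: 0.999
```

```bash
python3 - <<'E'
from h import *
go([.402,-.2355,.043],60)
E
```

```text
clock 5.4 pos [ 0.4111 -0.2351  0.0483] F [ 0.  -0.  -0.3] open 0.999
toolx [ 0.01  -0.008 -1.   ] jaw deg 60.09
shift [-0.036 -0.001 -0.021]
turn opt [ 0.005  0.006 -0.001]
turn opt [-0.01   0.008  1.999]
```

Call:
send_rows(commands=[-0.036,-0.001,-0.02,0.005,0.006,0,0,0,0,0,0,0,0,0])

```text
clock: 5.6
tool_pos: [0.405, -0.2359, 0.0461]
eef_rot: [0.181, 0.681, -0.183, 0.685]
contact_force: [-0.3, 0.3, 0.2]
opening: 1.0
```

```bash
python3 - <<'E'
from h import *
go([.402,-.2355,.043],60)
E
```

```text
clock 5.6 pos [ 0.405  -0.2359  0.0461] F [-0.3  0.3  0.2] open 1.0
toolx [ 0.005 -0.003 -1.   ] jaw deg 60.14
shift [-0.012  0.002 -0.013]
turn opt [ 0.002  0.003 -0.002]
turn opt [-0.005  0.003  1.998]
```

Call:
send_rows(commands=[-0.014,0,-0.01,0,0,0,0,0,0,0,0,0,0,0.25,0,0,0,0,0,0,0.4,0,0,0,0,0,0,0.6,0,0,0,0,0,0,0.6,0,0,0,0,0,0,0.6], newtons=20)

```text
clock: 6.2
tool_pos: [0.404, -0.2374, 0.0478]
eef_rot: [0.182, 0.678, -0.184, 0.688]
contact_force: [0.6, -0.8, -2.7]
opening: 0.672
```

```bash
python3 - <<'E'
from h import *
go([.402,-.2355,.2],60)
s=snap('side','side6.png')
cv2.imwrite('pics/side6c.png',cv2.resize(s['image'][150:300,170:370],None,fx=3,fy=3,interpolation=cv2.INTER_CUBIC))
E
```

```text
clock 6.2 pos [ 0.404  -0.2374  0.0478] F [ 0.6 -0.8 -2.7] open 0.672
toolx [ 0.013 -0.006 -1.   ] jaw deg 60.01
shift [-0.008  0.008  0.609]
turn opt [ 0.004  0.009 -0.   ]
turn opt [-0.013  0.006  2.   ]
```

View pics/side6c.png

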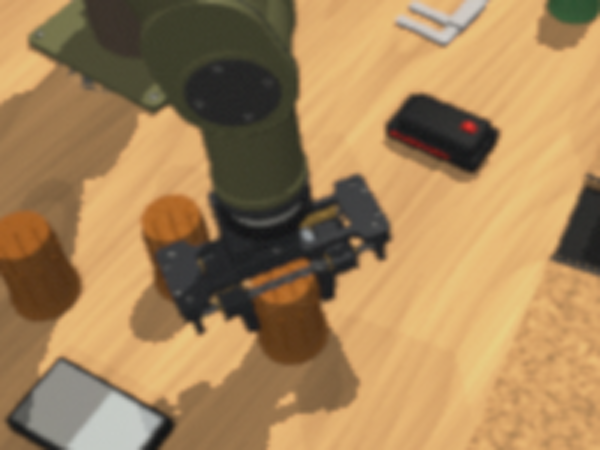

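The jar is gripped: opening 0.672, which is about 59 mm, with a load of 2.7 N, its own weight. Lifting.

Call:
send_rows(commands=[0,0,0.06,0,0,0,0.6,0,0,0.12,0.004,0.008,0,0.6,0,0,0.16,0,0,0,0.6,0,0,0.18,0,0,0,0.6,0,0,0.18,0,0,0,0.6,0,0,0.1,0,0,0,0.6])

```text
clock: 6.85
tool_pos: [0.3977, -0.2347, 0.2495]
eef_rot: [0.184, 0.69, -0.18, 0.677]
contact_force: [1.6, -1.1, -2.7]
opening: 0.674
```

```bash
python3 - <<'E'
from h import *
go([.619,.153,.25],60)
E
```

```text
clock 6.85 pos [ 0.3977 -0.2347  0.2495] F [ 1.6 -1.1 -2.7] open 0.674
toolx [-0.016  0.009 -1.   ] jaw deg 60.19
shift [0.885 1.551 0.002]
turn opt [-0.006 -0.01  -0.002]
turn opt [ 0.016 -0.009  1.998]
```

Call:
send_rows(commands=[0.04,0.07,0,0,0,0,0.6,0.07,0.13,0,0,0,0,0.6,0.08,0.14,0,0,0,0,0.6,0.08,0.14,0,0,0,0,0.6,0.08,0.14,0,0,0,0,0.6,0.08,0.14,0,0,0,0,0.6,0.08,0.14,0,0,0,0,0.6,0.08,0.14,0,0,0,0,0.6,0.08,0.14,0,0,0,0,0.6,0.08,0.14,0,0,0,0,0.6,0.06,0.1,0,0,0,0,0.6,0.03,0.05,0,0,0,0,0.6])

```text
clock: 8.05
tool_pos: [0.6036, 0.1394, 0.2453]
eef_rot: [0.182, 0.693, -0.19, 0.671]
contact_force: [0.4, -0.5, -2.5]
opening: 0.674
```

```bash
python3 - <<'E'
from h import *
go([.619,.153,.175],60)
E
```

```text
clock 8.05 pos [0.6036 0.1394 0.2453] F [ 0.4 -0.5 -2.5] open 0.674
toolx [-0.034 -0.003 -0.999] jaw deg 59.45
shift [ 0.062  0.054 -0.281]
turn opt [ 0.002 -0.021  0.006]
turn opt [-0.033 -0.003 -1.993]
```

Call:
send_rows(commands=[0.062,0.054,-0.08,0.002,-0.021,0.006,0.6,0,0,-0.1,0,0,0,0.6,0,0,-0.08,0,0,0,0.6,0,0,0,0,0,0,0.6])

```text
clock: 8.45
tool_pos: [0.6174, 0.1569, 0.175]
eef_rot: [0.18, 0.685, -0.182, 0.682]
contact_force: [0.1, -1.0, -2.7]
opening: 0.674
```

```bash
python3 - <<'E'
from h import *
go([.619,.153,.16],60)
E
```

```text
clock 8.45 pos [0.6174 0.1569 0.175 ] F [ 0.1 -1.  -2.7] open 0.674
toolx [-0.005 -0.    -1.   ] jaw deg 60.33
shift [ 0.006 -0.016 -0.06 ]
turn opt [ 0.    -0.003 -0.004]
turn opt [0.005 0.    1.996]
```

Call:
send_rows(commands=[0.006,-0.02,-0.04,0,-0.006,0,0.6,0,0,0,0,0,0,0.6])

```text
clock: 8.65
tool_pos: [0.6179, 0.151, 0.1642]
eef_rot: [0.18, 0.683, -0.181, 0.684]
contact_force: [0.9, -0.2, -3.3]
opening: 0.67
```

```bash
python3 - <<'E'
from h import *
s=snap('side','side7.png');t=snap('top','top7.png')
go([.619,.153,.15],60)
cv2.imwrite('pics/c7.png',np.hstack([cv2.resize(s['image'][110:250,340:460],None,fx=3.3,fy=3.3,interpolation=cv2.INTER_CUBIC),cv2.resize(t['image'][90:195,210:310],None,fx=4,fy=4.4,interpolation=cv2.INTER_CUBIC)]))
E
```

```text
clock 8.75 pos [0.6192 0.1533 0.1663] F [ 1.3  0.6 -2.1] open 0.678
toolx [ 0.006  0.002 -1.   ] jaw deg 60.39
shift [-0.001 -0.001 -0.065]
turn opt [-0.001  0.004 -0.004]
turn opt [-0.006 -0.002  1.996]
```

View pics/c7.png

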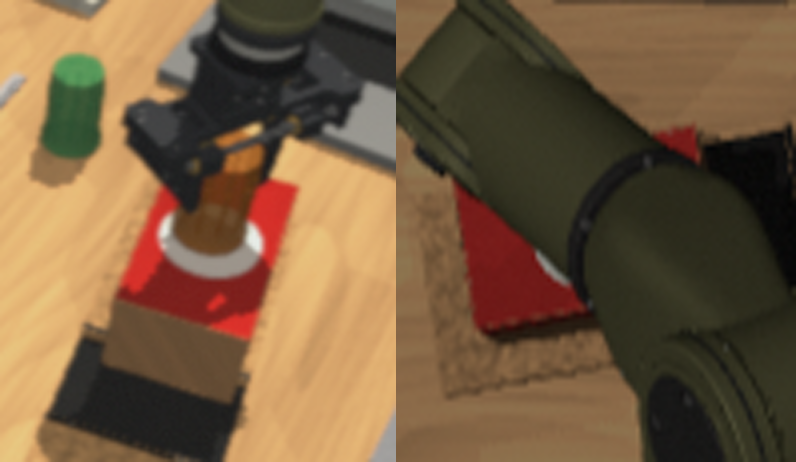

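Side view: the jar hangs upright just above the white disc, its rim at crop (212,240) inside the disc. I'll lower it in small steps, watching the vertical force.

Call:
send_rows(commands=[0,0,-0.03,0,0,0,0.6,0,0,-0.02,0,0,0,0.6,0,0,-0.006,0,0,0,0.6])

```text
clock: 9.05
tool_pos: [0.6204, 0.1543, 0.154]
eef_rot: [0.183, 0.681, -0.179, 0.686]
contact_force: [0.1, 0.7, -3.8]
opening: 0.673
```

```bash
python3 - <<'E'
from h import *
go([.619,.153,.15],60)
E
```

```text
clock 9.05 pos [0.6204 0.1543 0.154 ] F [ 0.1  0.7 -3.8] open 0.673
toolx [ 0.009  0.004 -1.   ] jaw deg 60.37
shift [-0.006 -0.005 -0.016]
turn opt [-0.002  0.006 -0.004]
turn opt [-0.009 -0.003  1.996]
```

Call:
send_rows(commands=[-0.006,-0.004,-0.01,0,0,0,0.6,0,0,-0.008,0,0,0,0.6])

```text
clock: 9.25
tool_pos: [0.6196, 0.1544, 0.1517]
eef_rot: [0.183, 0.68, -0.178, 0.687]
contact_force: [-3.7, -1.4, 14.8]
opening: 0.67
```

Contact with the disc; I'll ease off slightly and check.

Call:
send_rows(commands=[0,0,0.004,0,0,0,0.6])

```text
clock: 9.35
tool_pos: [0.6196, 0.1544, 0.1532]
eef_rot: [0.183, 0.68, -0.178, 0.687]
contact_force: [0.6, -0.2, -3.5]
opening: 0.677
```

```bash
python3 - <<'E'
from h import *
s=snap('side','side8.png')
go([.619,.153,.15],60)
cv2.imwrite('pics/c8.png',cv2.resize(s['image'][110:250,340:460],None,fx=4,fy=4,interpolation=cv2.INTER_CUBIC))
for z in(.104,):
  print('disc c',proj(s,[.619,.153,z]))
E
```

```text
clock 9.4 pos [0.6198 0.1546 0.1534] F [ 0.4  0.1 -2.5] open 0.676
toolx [ 0.013  0.005 -1.   ] jaw deg 60.38
shift [-0.003 -0.006 -0.014]
turn opt [-0.003  0.008 -0.004]
turn opt [-0.013 -0.005  1.996]
disc c [403.44751645 182.22880868]
```

View pics/c8.png

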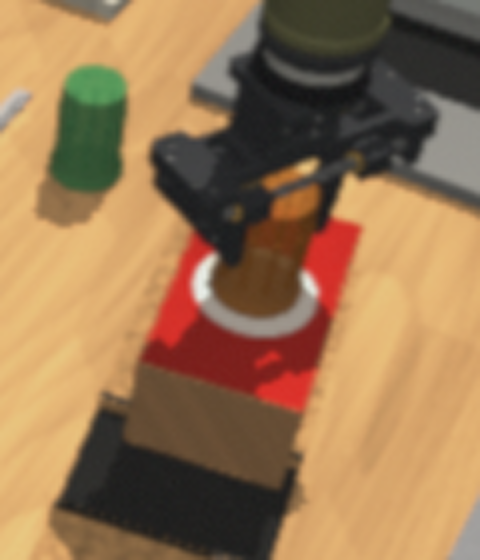

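The jar sits centred in the disc with white showing evenly around it, held about 1 mm clear. I'll touch down lightly and release.

Call:
send_rows(commands=[0,0,-0.006,0,0,0,0.6])

```text
clock: 9.5
tool_pos: [0.6199, 0.1547, 0.152]
eef_rot: [0.184, 0.68, -0.178, 0.688]
contact_force: [-0.7, -0.4, -3.7]
opening: 0.675
```

Call:
send_rows(commands=[0,0,-0.004,0,0,0,0.6])

```text
clock: 9.6
tool_pos: [0.6199, 0.1549, 0.1517]
eef_rot: [0.184, 0.679, -0.178, 0.688]
contact_force: [-2.2, -1.3, 9.6]
opening: 0.675
```

Supported on the disc (load reversed to +9.6 N). Opening gradually.

Call:
send_rows(commands=[0,0,0,0,0,0,0.28,0,0,0,0,0,0,0.2,0,0,0,0,0,0,0.1,0,0,0,0,0,0,0,0,0,0,0,0,0,0])

```text
clock: 10.1
tool_pos: [0.6207, 0.1554, 0.152]
eef_rot: [0.184, 0.679, -0.177, 0.688]
contact_force: [-0.4, 0.6, -0.1]
opening: 0.997
```

```bash
python3 - <<'E'
from h import *
s=snap('side','side9.png')
go([.619,.153,.15],60)
cv2.imwrite('pics/c9.png',cv2.resize(s['image'][110:250,340:460],None,fx=4,fy=4,interpolation=cv2.INTER_CUBIC))
E
```

```text
clock 10.15 pos [0.6207 0.1553 0.1519] F [ 0.6 -0.3  0.9] open 0.998
toolx [ 0.015  0.006 -1.   ] jaw deg 60.37
shift [-0.007 -0.009 -0.008]
turn opt [-0.004  0.01  -0.004]
turn opt [-0.015 -0.006  1.996]
```

View pics/c9.png

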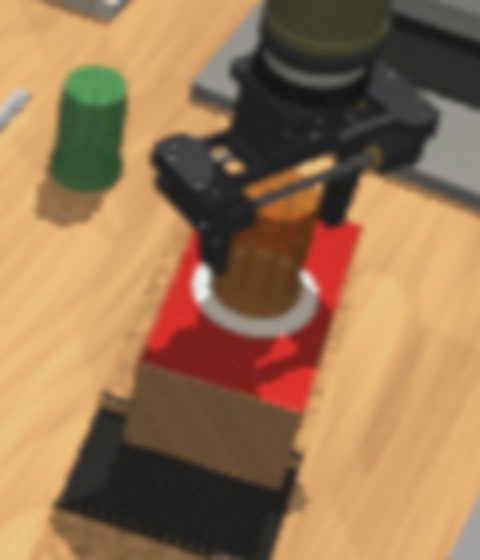

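Released; the jar stands. Going straight up.

Call:
send_rows(commands=[-0.004,-0.004,0.04,0,0,0,0,0,0,0.08,0,0,0,0,0,0,0.1,0,0,0,0,0,0,0.12,0,0,0,0,0,0,0.14,0,0,0,0,0,0,0.14,0,0,0,0,-0.06,-0.14,0.05,0,0,0,0,-0.08,-0.18,0,0,0,0,0,-0.08,-0.18,0,0,0,0,0,-0.08,-0.18,0,0,0,0,0,-0.06,-0.14,0,0,0,0,0,0,0,0,0,0,0,0])

```text
clock: 11.35
tool_pos: [0.5226, -0.055, 0.3336]
eef_rot: [0.183, 0.678, -0.175, 0.69]
contact_force: [-0.1, -0.4, -1.0]
opening: 1.001
```

```bash
python3 - <<'E'
from h import *
s=snap('side','side10.png');t=snap('top','top10.png')
go([.619,.153,.15],60)
a=cv2.resize(s['image'][110:250,330:470],(400,400),interpolation=cv2.INTER_CUBIC);b=cv2.resize(t['image'][90:190,210:310],(400,400),interpolation=cv2.INTER_CUBIC)
cv2.imwrite('pics/c10.png',np.hstack([a,b]))
# untouched check
for n,im0,im in(('side',load('side0.png'),s),('top',load('top0.png'),t)):
    for nm,lo,hi in(('amber',(5,150,40),(14,255,210)),('green',(55,100,40),(85,255,255))):
        for I in(im0,im):
            c,l,stt,ce=cv2.connectedComponentsWithStats(cv2.inRange(cv2.cvtColor(I['image'],cv2.COLOR_BGR2HSV),lo,hi))
            print(n,nm,[ce[i].round(1).tolist() for i in range(1,c) if 60<stt[i,4]<700])
E
```

```text
clock 11.45 pos [ 0.5246 -0.0493  0.3343] F [-0.6  0.4  0.3] open 0.999
toolx [ 0.023  0.012 -1.   ] jaw deg 61.04
shift [ 0.378  0.809 -0.737]
turn opt [-0.008  0.015 -0.011]
turn opt [-0.023 -0.012  1.988]
side amber [[161.2, 4.0], [59.7, 47.9], [397.2, 196.1], [229.3, 231.4], [180.6, 237.1], [266.0, 250.7], [322.7, 325.9], [12.9, 384.8]]
side amber [[406.4, 168.8], [389.3, 191.1], [229.5, 231.7], [180.3, 236.9], [12.7, 384.8]]
side green [[361.8, 137.1]]
side green [[94.6, 13.2]]
top amber [[373.8, 210.9], [375.3, 249.2], [402.8, 281.2], [574.6, 319.5], [6.8, 350.8]]
top amber [[253.2, 139.0], [550.3, 296.2], [6.9, 350.7]]
top green [[528.6, 253.4], [581.3, 261.7]]
top green []
```

View pics/c10.png

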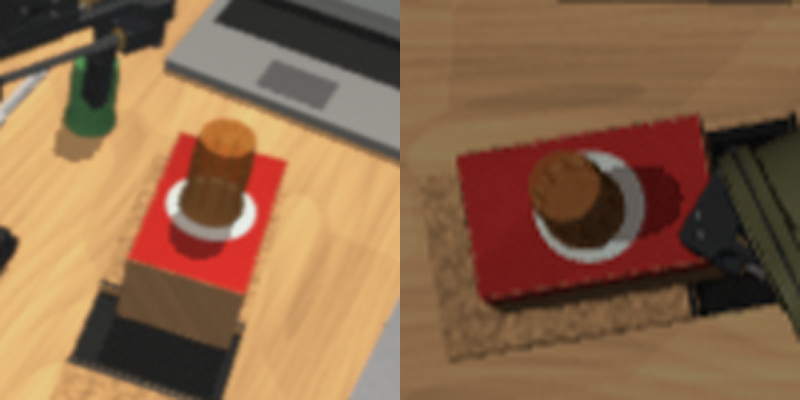

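View pics/top10.png

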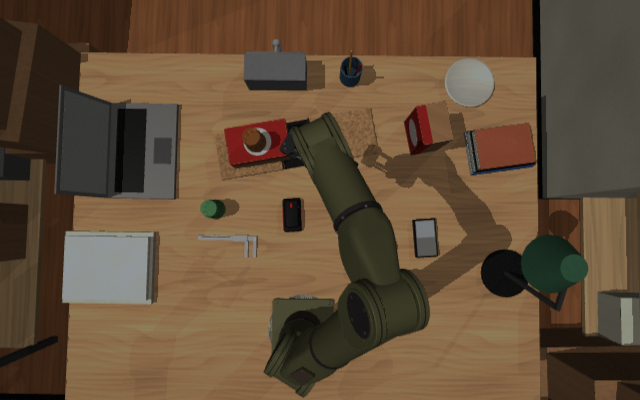

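```bash
python3 - <<'E'
from h import *
s=load('side10.png');t=load('top10.png')
print(onz(t,210+165/4-.4,90+186/4-.4,.199),onz(s,330+226*.35-.3,110+140*.35-.3,.199),tri(t,(250.9,136.1),s,(408.8,158.7)))
a=disc(s,(380,160,45,40))
m=lambda I:cv2.inRange(cv2.cvtColor(I['image'],cv2.COLOR_BGR2HSV),(0,170,60),(6,255,255))
print('red',[ [tuple(x) for x in (cv2.connectedComponentsWithStats(m(I))[2])if x[4]>200][1:] for I in(load('top4.png'),t)])
E
```

```text
[0.61662054 0.15625704 0.199     ] [0.61703162 0.15209948 0.199     ] (array([0.6166443 , 0.15634352, 0.1955478 ]), np.float64(0.001474608274141056))
[  8  13  31  21 212]
red [[(np.int32(416), np.int32(105), np.int32(17), np.int32(41), np.int32(409)), (np.int32(224), np.int32(119), np.int32(66), np.int32(47), np.int32(1594))], [(np.int32(416), np.int32(105), np.int32(17), np.int32(41), np.int32(401)), (np.int32(224), np.int32(119), np.int32(63), np.int32(47), np.int32(1439))]]
```

The jar's top is at about (0.617, 0.155, 0.196–0.199), against a disc centre of (0.619, 0.153), so it is upright and within about 3 mm. The plinth hasn't moved. Handing in.

```bash
python3 - <<'E'
from h import *
print(job.finish_job())
E
```

```text
the job is handed in; nothing more can be done
None
```

The carton from the gap now lies flat on its back on the pad behind it, red front and white disc up. The amber jar farthest from the base stands mouth down on the disc. I handed the job in at about 11.5 s, with no verdict reported.

**Carton:** I pushed the top over against the pad's edge. Before the jar went on, the disc measured at a height of 103 mm (expected 104) and the four top corners at 103–107 mm.

**Jar:** I lowered it until the disc carried it, then released. After release its centre measured within about 2–4 mm of the disc centre, with the two views 4 mm apart in y. Its top was at 196 mm against an expected 199, within picking error, and it stood upright in both views.

**Forces:** The highest I saw was about 15 N, briefly at touchdown. I then backed off and set it down again.

**Everything else:**
- **Spare carton:** its outline in the top view is the same as before.
- **Other two amber jars:** unmoved in the side view, within 0.4 px of their start. The arm hid them from the top camera.
- **Green jar:** the colour check did not pick it out in the last pictures. By eye it stands in its original place in the top view.
- **Mouse, caliper and case:** in the same places in the top view by eye.
- **Loupe:** hidden by the arm in the last top picture, so I did not check it at the end. Nothing was seen to touch it.
- **Gripper:** open and clear of everything at hand-in.

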